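# Unlatch the drive cartridge and hold it up out of the test dock

### The job

On the refurbishing bench of this used-computer shop, swing the red latch of the test dock a quarter turn to its open stop, then take the beige drive cartridge by its blue handle and lift it straight up about 15 cm out of its bay, keeping it level. Finish while still holding it there in the gripper, steady and level above the bay, so that its underside can be inspected: do not put it down or let go. Leave the latch open, and leave the bare drive, the mouse and the screw tray where they are.

Things in the scene. Friction and masses are not known exactly. Their poses are not given: they have to be found in the camera images.
- dock: Charcoal base plate of the test dock, screwed to the bench, 176 (x) x 210 (y, from -90 to +120) x 15 mm. Origin on the bench under the centre of the bay; z up, y towards the latch side. Its bay, 154 x 109 mm, has a floor 15 mm above the bench and aluminium walls 6 mm thick rising 16 mm above that floor; the aluminium latch post, 30 mm across, stands at y = +83 mm.
- dock_bay (a point): Centre of the bay floor, 15 mm above the bench; axes as the dock.
- latch (a joint): Angle of the red latch about its upright hinge: 0 closed (handle pointing to the dock's +y, tongue over the cartridge's edge so that it cannot be lifted), 1.57 open (handle pointing to the dock's +x, tongue clear), stops at both ends. Opening turns clockwise seen from above. It stays where it is left; turning it takes about 0.1 N m, that is 1.5 N at the knob. It may start up to 0.3 off closed.
- latch_hinge (a point): On the hinge axis of the latch, 64 mm above the bench, 83 mm from the bay's centre to the dock's +y.
- latch_grip (a point): A point on the axis of the black upright round knob of the latch, 14 mm in diameter, standing free from 69 to 120 mm above the bench (this point at 99 mm), 75 mm from the hinge axis. The red latch bar under it is 18 mm wide, from 59 to 69 mm above the bench, and reaches 88 mm from the hinge on the knob's side and 40 mm on the tongue's. y points from the hinge to the knob, z up.
- cartridge_grip (a point): Centre of the blue handle bar of the drive cartridge, over its centre of mass. The bar is 14 mm wide (y), 14 mm high and 100 mm long (along x), its centre 76 mm above the cartridge's underside and 91 mm above the bench when seated; between its two end posts (76 mm clear) there is 29 mm of free height under it. The beige cartridge is a box 150 (x) x 105 (y) x 40 mm, about 0.4 to 0.8 kg, z up, lying loose in the bay with 2 mm of play all round.
- cartridge: The same cartridge; origin at the centre of its underside, z up.
- bare_drive: Bystander: bare silver disk drive with a white label, 147 x 102 x 26 mm, lying on the bench; origin at the centre of its underside.
- mouse: Bystander: cream computer mouse, 105 x 60 x 31 mm; origin at the centre of its underside.
- screw_tray: Bystander: small blue open tray of screws with one divider, 110 x 75 x 22 mm; origin at the centre of its underside.
Not all that is in view belongs to the job. What is shaped like the cartridge but green or orange is not meant.

How it is judged (in metres and radians):
On the way, in this order (a step that is already met when the one before it is completed fails the run):
1. the latch is turned to its open stop (past 1.4 rad) while the cartridge still sits in its bay (value of joint latch above 1.4 rad and z of cartridge_grip in the frame of dock below 0.101 m), for 0.2 s.
2. the cartridge is lifted at least 10 cm above its seat by the gripper, level within 11 degrees (z of cartridge_grip in the frame of dock above 0.191 m and angle between cartridge's own z axis and vertical below 0.2 rad and contact force between the fingers and cartridge above 2 N), for 0.2 s.
At the end, for the whole second after the job is handed in: The fingers still hold the cartridge (over 2 N, nothing else touching it), 10 to 21 cm above its seat, within 6 cm of straight above the bay, level within 7 degrees, still (under 3 cm/s, 0.15 rad/s); latch open past 1.35 rad; bare drive, mouse and screw tray within 3 cm of their starts (value of joint latch above 1.35 rad and z of cartridge_grip in the frame of dock between 0.191 and 0.301 m and horizontal distance between cartridge_grip and dock_bay below 0.06 m and angle between cartridge's own z axis and vertical below 0.12 rad and linear speed of cartridge below 0.03 m/s and angular speed of cartridge below 0.15 rad/s and contact force between the fingers and cartridge above 2 N and contact force between cartridge and dock below 0.2 N and contact force between cartridge and bare_drive below 0.2 N and contact force between cartridge and mouse below 0.2 N and contact force between cartridge and screw_tray below 0.2 N and distance of each of bare_drive, mouse, screw_tray from where it was at the start of the episode below 0.03 m); the arm keeps its last pose, push and grip.
It fails at once if the cartridge is tipped by more than 20 degrees (angle between cartridge's own z axis and vertical above 0.35 rad).
It fails at once if a bystander is moved by more than 3 cm (distance of any of bare_drive, mouse, screw_tray from where it was at the start of the episode above 0.03 m).
It also fails if it takes over 51 s, if anything falls off the work surface, if the arm or the gripper's body presses on something with over 40 N, if the wrist force passes 120 N, or if a joint passes its speed limit or range.

### The arm

A 6-joint arm with a two-finger parallel gripper is mounted at the origin on the work surface. World frame = base frame: x ahead of the robot, y to its left, z up, the work surface at z = 0. Lengths are in mm, angles in rad, forces in N, time in s.
With the tool pointing down it reaches from about 275 to 750 mm from the base axis. Payload 10.2 kg.
Tool frame: the origin (TCP) lies midway between the tips of the shut fingers; the grasp point (between the pads) lies 19 mm behind it; z points along the fingers, y is the direction in which the jaws open and shut (so a half turn about z gives the same grasp; the last joint's range is limited). The gripper opens to 85 mm and grips with 20 to 120 N. Pads are 22 mm wide; open, the fingers measure 114 mm over their backs; the gripper's body (76 mm by 85 mm) begins 54 mm behind the grasp point. The pads swing forward as they close: fully open they stand 13 mm farther back than shut.
Start: joints at [0.929, 0.313, 1.498, -0, 1.331, -0.223], TCP at [213.512, 479.629, 231.294] pointing down, gripper open.
Joint ranges: [-2.94, 2.94], [-0.97, 2.17], [0.19, 2.56], [-1.23, 4.37], [0.02, 3.11], [-2.88, 2.88]. Speed limits (rad/s): [2.39, 2.39, 3.01, 3.14, 3.14, 3.14].

### API

Orientations are given as a unit quaternion [w, x, y, z].
In Python, from rig import sense, optics, ctrl gives the robot as it stands.
- The arm moves only by the tool play_rows, never from a script. Its argument "plan" is a list of rows, each a list of 7 numbers: the shift along the world's x, y, z in mm, then the turn, a rotation vector about the world's x, y, z in rad, then the opening, from -1 (shut) to 1 (fully open), so that 0 is half open. A call has 1 to 5 rows; each row shifts and turns the pose as measured when the row begins; what a row does not reach is not made up. A row lasts 1/12 s, in which the tool goes at most 41.7 mm and 7.16 degrees, less where a joint would pass 70% of its speed; a pose out of reach is approached as far as the arm can. A call is refused whole if a number of a shift passes 41.7 or a number of a turn 0.125, either way. A call with a gripper value outside its range is refused whole. The fingers move at their own pace and stop on an object; "grip_force" is the grip in N (left out, the last holds). Time passes only in rows, so rows that do not move let the fingers close. It gives the time, the measured TCP pose, the force and the opening at its end, in the units of the state.
- sense(): the state, without advancing time (a new reading comes with each control period).
- optics.capture(name): name is "scene" or "top" or "wrist"; returns a dict with "img" (480x640x3 uint8, blue, green, red), "fx", "fy", "cx", "cy" (pixels), "dist" ([k1, k2, p1, p2, k3] as OpenCV has them; the pictures are not rectified), "world_to_cam" (4x4, takes a point from world to camera coordinates). Camera axes: x right, y up, looking along -z (the intrinsics and any distortion apply to the point x, -y, -z); pixel columns grow to the right and rows downward; lengths in mm; the calibration is good to about 2 mm. A picture is of the moment at which its call begins. There is no depth.
- ctrl.finish_job(): hands the job in, once; it reports no verdict.
The state is a dict: "time_s": time; "joints": joint angles; "dq": joint speeds; "tau": joint torques, N m; "eef_pos": TCP position; "ee_rot": TCP orientation; "force": force on the tool from outside, world axes, zero at the start; "wrist_torque": the same for the moment, N m; "grip_width": opening from 0.0 (shut) to 1.0 (fully open).
Only numpy, scipy, OpenCV 4.12 (cv2) and the standard library are available. Lean on these libraries where they do the work, as an engineer would, in place of code of your own. Each camera call takes 0.05 s, during which the arm holds its last target. There are 200 camera calls.

## Working session

There is one attempt and no reset: what is moved stays moved. The work goes in short steps, Python scripts to look and compute and a tool call to move; the robot and the scene stay as the last step left them, time stands still between calls to the robot, and variables do not carry over. Pictures are saved under pics/ and viewed, about 8 in all and at most 12, crops included, and the job is handed in when it is done.

Besides the shell and the picture viewer there is one more tool, called after ">>>" in YAML: its name, and indented under it one key for each argument. play_rows: Moves the arm, as the interface text tells. Its arguments: {"type":"object","properties":{"plan":{"type":"array"},"grip_force":{"type":"number"}},"required":["plan"]}

```bash
mkdir -p pics; cat > h.py <<'E'
import cv2,numpy as np
from rig import sense,optics,ctrl
def ray(c,u,v):
    K=np.array([[c['fx'],0,c['cx']],[0,c['fy'],c['cy']],[0,0,1.]])
    p=cv2.undistortPoints(np.array([[[u,v]]],float),K,np.array(c['dist'],float))[0,0]
    T=np.array(c['world_to_cam']);R=T[:3,:3];o=-R.T@T[:3,3]
    return o,R.T@np.array([p[0],-p[1],-1.])
def onz(c,u,v,z):
    o,d=ray(c,u,v);return o+d*(z-o[2])/d[2]
E
python3 - <<'E'
from h import *
import pickle
for n in ("scene","top"):
    c=optics.capture(n);cv2.imwrite(f"pics/{n}0.png",c['img']);pickle.dump(c,open(n+'.pkl','wb'))
    print(n,np.round(ray(c,320,240),2))
print(sense())
E
```

```text
scene [[ 1.50733e+03  4.56430e+02  7.18890e+02]
 [-7.90000e-01 -3.20000e-01 -5.20000e-01]]
top [[ 5.17320e+02  5.71100e+01  1.07343e+03]
 [ 1.00000e-02  2.00000e-02 -1.00000e+00]]
{'time_s': 0.1, 'joints': array([ 9.28638057e-01,  3.13414717e-01,  1.49833721e+00,  3.57819430e-06,
        1.33099792e+00, -2.23407748e-01]), 'dq': array([ 0.00066544, -0.00169582, -0.00264982, -0.00032959, -0.00062087,
       -0.00072526]), 'tau': array([ 2.88212439e-03, -4.12904584e+01, -2.60140657e+01, -8.99547035e-05,
        3.04346642e-03, -9.51435112e-06]), 'eef_pos': array([213.35430411, 479.4523301 , 230.79072178]), 'ee_rot': array([-2.44239337e-04,  2.07849227e-01,  9.78160705e-01, -5.24520567e-04]), 'force': array([ 1.34587844, -0.40042535, -1.13127168]), 'wrist_torque': array([0.03395619, 0.00888835, 0.0112445 ]), 'grip_width': 0.9980820634165588}
```

View pics/top0.png

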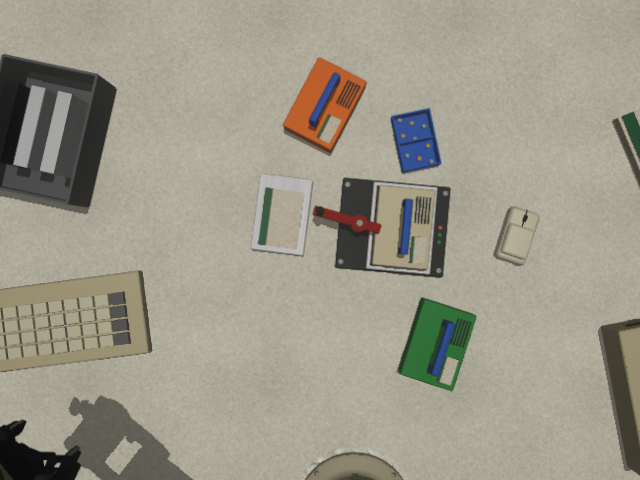

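View pics/scene0.png

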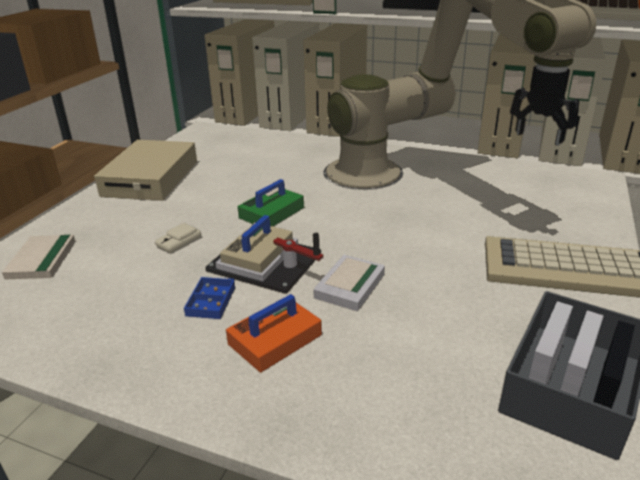

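The top view shows the dock near (395,228), with the latch hinge at (360,223) and its knob end at (318,211). The blue handle runs from about (408,200) to (404,253). The scene view confirms this layout: the black knob is upright at (317,243) and the silver drive lies beside it.

```bash
python3 - <<'E'
from h import *
import pickle
c=pickle.load(open('top.pkl','rb'));s=pickle.load(open('scene.pkl','rb'))
hsv=cv2.cvtColor(c['img'],cv2.COLOR_BGR2HSV)
def comp(m,x0,y0,x1,y1):
    k=np.zeros_like(m);k[y0:y1,x0:x1]=m[y0:y1,x0:x1]
    n,l,st,ce=cv2.connectedComponentsWithStats(k);i=1+np.argmax(st[1:,4])
    return np.argwhere(l==i)[:,::-1].astype(np.float32)
b=comp(cv2.inRange(hsv,(105,120,50),(125,255,255)),385,185,430,270)
r=cv2.minAreaRect(b);bp=cv2.boxPoints(r)
W=np.array([onz(c,*p,96)[:2] for p in bp]);print('bar',r,W.round(1),W.mean(0).round(1))
m=cv2.inRange(hsv,(0,150,60),(6,255,255))|cv2.inRange(hsv,(172,150,60),(180,255,255))
q=comp(m,300,190,390,250);r=cv2.minAreaRect(q)
W=np.array([onz(c,*p,69)[:2] for p in cv2.boxPoints(r)]);print('latch',r,W.round(1),W.mean(0).round(1))
# dock corners (ordered in picture) at z=15
d=comp(cv2.inRange(hsv,(0,0,20),(180,90,80)),325,170,460,285)
r=cv2.minAreaRect(d);W=np.array([onz(c,*p,15)[:2] for p in cv2.boxPoints(r)]);print('dock',r,W.round(1))
T=cv2.resize(c['img'][160:290,240:460],None,fx=3.5,fy=3.5,interpolation=3)
S=cv2.resize(s['img'][200:320,190:390],None,fx=3.5,fy=3.5,interpolation=3)
cv2.imwrite('pics/t1.png',T)
cv2.imwrite('pics/s1.png',S)
E
```

```text
bar ((406.09454345703125, 226.15553283691406), (7.306772708892822, 54.424530029296875), 5.572197437286377) [[504.8 -70.2]
 [601.9 -78.3]
 [600.8 -91.4]
 [503.8 -83.2]] [552.8 -80.8]
latch ((350.98651123046875, 221.08106994628906), (58.85483932495117, 15.617903709411621), 9.462322235107422) [[555.2  72.4]
 [583.7  68.2]
 [567.6 -38.8]
 [539.2 -34.5]] [561.4  16.8]
dock ((392.0545349121094, 227.5489501953125), (108.13868713378906, 90.26695251464844), 5.04245138168335) [[ 472.9   45.6]
 [ 647.5   33. ]
 [ 632.4 -176.1]
 [ 458.1 -162.7]]
```

View pics/t1.png

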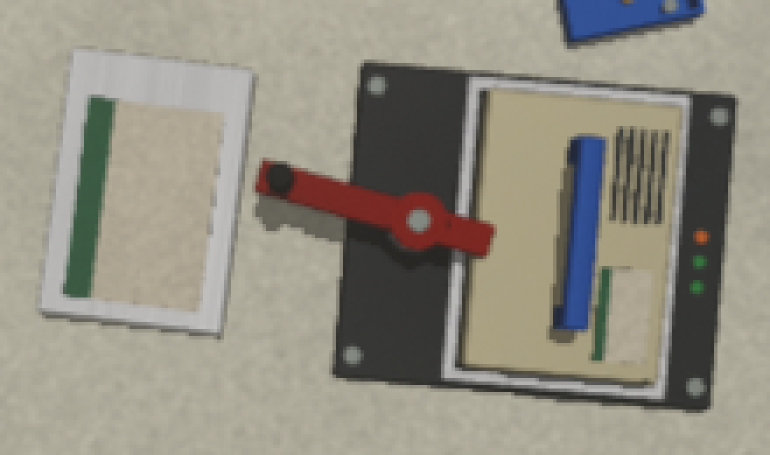

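View pics/s1.png

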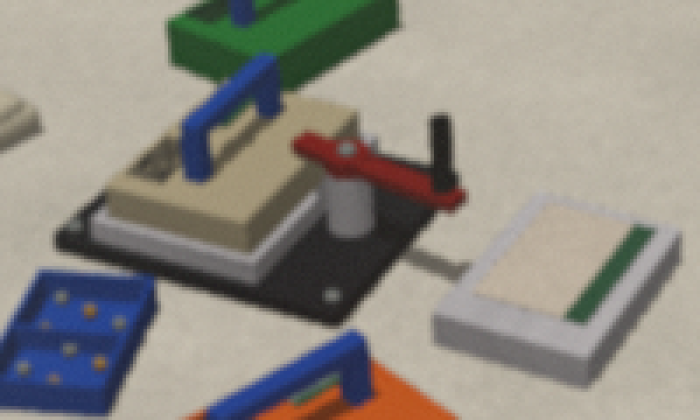

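```bash
python3 - <<'E'
from h import *
import pickle
c=pickle.load(open('top.pkl','rb'));s=pickle.load(open('scene.pkl','rb'))
h=onz(c,359.4,222.9,71);k=onz(c,320,210.9,120)
f=lambda x,y:(190+x/3.5,200+y/3.5)
print('hinge',h,onz(s,*f(347,150),71));print('knob',k,onz(s,*f(441,117),120), np.hypot(*(k-h)[:2]),np.degrees(np.arctan2(*(k-h)[[1,0]])))
for z in (98,):print('bar scene',onz(s,*f(190,127),z),onz(s,*f(268,62),z))
print(onz(c,243,0,0))
dr=[(75,48),(255,70),(220,335),(40,312)]
print('drive',[onz(c,240+x/3.5,160+y/3.5,26)[:2].round() for x,y in dr])
E
```

```text
hinge [558.23803875   1.38578978  71.        ] [555.58830607   4.39110911  71.        ]
knob [576.08816928  73.22154385 120.        ] [574.55314212  76.61945923 120.        ] 74.02028588539979 76.04546523209613
bar scene [602.60428529 -79.58197942  98.        ] [512.05370686 -69.73322842  98.        ]
[1002.60311477  236.11167362    0.        ]
drive [array([652., 189.]), array([641.,  90.]), array([495., 106.]), array([506., 205.])]
```

>>> play_rows:
  plan:
    - [26, -29, 0, 0, 0, 0.11, 1]
    - [26, -29, 0, 0, 0, 0.11, 1]
    - [26, -29, 0, 0, 0, 0.11, 1]
    - [26, -29, 0, 0, 0, 0, 1]
    - [26, -29, 0, 0, 0, 0, 1]
  grip_force: 20

```text
time_s: 0.52
eef_pos: [339.2, 335.6, 229.0]
ee_rot: [-0.002, 0.038, 0.999, -0.001]
force: [0.9, 0.3, -0.2]
grip_width: 1.001
```

>>> play_rows:
  plan:
    - [26, -29, 0, 0, 0, 0, 0.2]
    - [26, -29, 0, 0, 0, 0, 0.2]
    - [26, -29, 0, 0, 0, 0, 0.2]
    - [26, -29, 0, 0, 0, 0, 0.2]
    - [26, -29, 0, 0, 0, 0, 0.2]

```text
time_s: 0.93
eef_pos: [473.2, 181.8, 228.3]
ee_rot: [-0.003, 0.037, 0.999, -0.001]
force: [0.0, -0.1, 0.2]
grip_width: 0.601
```

>>> play_rows:
  plan:
    - [26, -27, 0, 0, 0, 0, 0.2]
    - [26, -27, 0, 0, 0, 0, 0.2]
    - [25, -27, -20, 0, 0, 0, 0.2]
    - [25, -26, -20, 0, 0, 0, 0.2]
    - [0, 0, 0, 0, 0, 0, 0.2]

```text
time_s: 1.35
eef_pos: [580.1, 64.8, 187.0]
ee_rot: [-0.003, 0.041, 0.999, -0.002]
force: [-0.1, 0.6, 0.3]
grip_width: 0.599
```

```bash
python3 - <<'E'
from h import *
c=optics.capture('wrist');cv2.imwrite('pics/w1.png',c['img']);print(sense()['eef_pos'])
T=np.array(c['world_to_cam'])
K=np.array([[c['fx'],0,c['cx']],[0,c['fy'],c['cy']],[0,0,1.]])
for P in ([575.5,75,120],[557.5,2.5,71],[575.5,75,69]):
    q=T@np.array(P+[1.]);q=q[:3]*[1,-1,-1];print(P,cv2.projectPoints(q.reshape(1,1,3),np.zeros(3),np.zeros(3),K,np.array(c['dist']))[0].ravel().round(1))
E
```

```text
[579.08398095  66.6860266  188.52660379]
[575.5, 75, 120] [339.5 249. ]
[557.5, 2.5, 71] [245.3 216.1]
[575.5, 75, 69] [337.3 230.1]
```

View pics/w1.png

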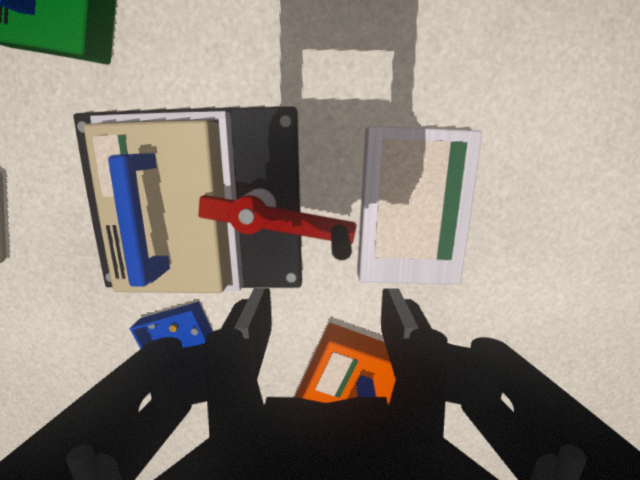

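The wrist view shows the knob top at (342,252) and the hinge at (246,216), both within 3 px of my prediction. So I'll descend around the knob.

>>> play_rows:
  plan:
    - [-2, 9, -24, 0, 0, 0, 0.2]
    - [0, 0, -26, 0, 0, 0, 0.2]
    - [0, 0, -26, 0, 0, 0, 0.2]
    - [0, 0, -20, 0, 0, 0, 0.2]
    - [0, 0, 0, 0, 0, 0, 0.2]

```text
time_s: 1.82
eef_pos: [575.8, 78.5, 91.4]
ee_rot: [-0.001, 0.04, 0.999, -0.001]
force: [0.3, 0.5, -1.0]
grip_width: 0.601
```

>>> play_rows:
  plan:
    - [0, 0, 0, 0, 0, 0, -1]
    - [0, 0, 0, 0, 0, 0, -1]
    - [0, 0, 0, 0, 0, 0, -1]
    - [0, 0, 0, 0, 0, 0, -1]
    - [0, 0, 0, 0, 0, 0, -1]

```text
time_s: 2.23
eef_pos: [573.9, 74.9, 94.3]
ee_rot: [-0.003, 0.039, 0.999, -0.006]
force: [3.4, 8.1, -11.7]
grip_width: 0.149
```

>>> play_rows:
  plan:
    - [9.5, -3, 0, 0, 0, 0, -1]
    - [9, -4, 0, 0, 0, 0, -1]
    - [8, -5.5, 0, 0, 0, 0, -1]
    - [7.5, -6, 0, 0, 0, 0, -1]
    - [6.5, -7.5, 0, 0, 0, 0, -1]

```text
time_s: 2.65
eef_pos: [611.8, 55.2, 94.3]
ee_rot: [-0.007, 0.038, 0.999, -0.001]
force: [3.8, 10.9, -10.6]
grip_width: 0.15
```

>>> play_rows:
  plan:
    - [8, -10.5, 0, 0, 0, 0, -1]
    - [6.5, -11.5, 0, 0, 0, 0, -1]
    - [4, -12.5, 0, 0, 0, 0, -1]
    - [2, -12.5, 0, 0, 0, 0, -1]
    - [0, -10, 0, 0, 0, 0, -1]

```text
time_s: 3.07
eef_pos: [637.0, 5.1, 95.0]
ee_rot: [-0.002, 0.037, 0.999, 0.006]
force: [-0.0, 4.4, -11.9]
grip_width: 0.152
```

>>> play_rows:
  plan:
    - [0, -4, 0, 0, 0, 0, -1]
    - [0, -3, 0, 0, 0, 0, -1]

```text
time_s: 3.23
eef_pos: [637.5, -1.9, 95.1]
ee_rot: [-0.002, 0.037, 0.999, 0.007]
force: [2.3, 2.5, -9.8]
grip_width: 0.156
```

>>> play_rows:
  plan:
    - [-1, -3, 0, 0, 0, 0, -1]
    - [-1, -3, 0, 0, 0, 0, -1]
    - [0, -2, 0, 0, 0, 0, -1]

```text
time_s: 3.48
eef_pos: [637.7, -3.7, 95.2]
ee_rot: [0.002, 0.037, 0.999, 0.013]
force: [0.7, 9.3, -10.2]
grip_width: 0.154
```

The resisting force rose to 9 N and the motion stalled, so the latch is at its stop. I'll hold briefly, then release and rise.

>>> play_rows:
  plan:
    - [0, -2, 0, 0, 0, 0, -1]
    - [0, -2, 0, 0, 0, 0, -1]
    - [0, 0, 0, 0, 0, 0, 0]
    - [0, 0, 0, 0, 0, 0, 0]
    - [0, 0, 0, 0, 0, 0, 0]

```text
time_s: 3.9
eef_pos: [638.9, -3.2, 98.5]
ee_rot: [0.004, 0.035, 0.999, 0.014]
force: [0.4, -0.3, -0.6]
grip_width: 0.5
```

>>> play_rows:
  plan:
    - [0, 0, 20, 0, 0, 0, 0]
    - [0, 0, 30, 0, 0, 0, 0]
    - [0, 0, 30, 0, 0, 0, 0]
    - [-20, -10, 20, 0, 0, 0, 0]
    - [-20, -20, 0, 0, 0, 0, 0]

```text
time_s: 4.32
eef_pos: [599.5, -32.8, 205.6]
ee_rot: [0.007, 0.033, 0.999, 0.013]
force: [0.5, -0.6, -0.2]
grip_width: 0.503
```

```bash
python3 - <<'E'
from h import *
s=sense();print(s['eef_pos'],s['ee_rot'],s['force'])
c=optics.capture('wrist');cv2.imwrite('pics/w2.png',c['img'])
T=np.array(c['world_to_cam'])
K=np.array([[c['fx'],0,c['cx']],[0,c['fy'],c['cy']],[0,0,1.]])
for P in ([557.5,2.5,71],[632,-3.5,120],[552.5,-80.5,98],[602,-84.5,98],[503,-76.5,98]):
    q=T@np.array(P+[1.]);q=q[:3]*[1,-1,-1];print(P,cv2.projectPoints(q.reshape(1,1,3),np.zeros(3),np.zeros(3),K,np.array(c['dist']))[0].ravel().round(1))
E
```

```text
[599.48669501 -32.82747727 205.61761038] [0.00664709 0.03322695 0.99934732 0.0125187 ] [ 0.50718326 -0.60587714 -0.18494663]
[557.5, 2.5, 71] [359.7 176.9]
[632, -3.5, 120] [363.4 284.6]
[552.5, -80.5, 98] [252.8 182. ]
[602, -84.5, 98] [255.9 245.4]
[503, -76.5, 98] [249.8 111.7]
```

View pics/w2.png

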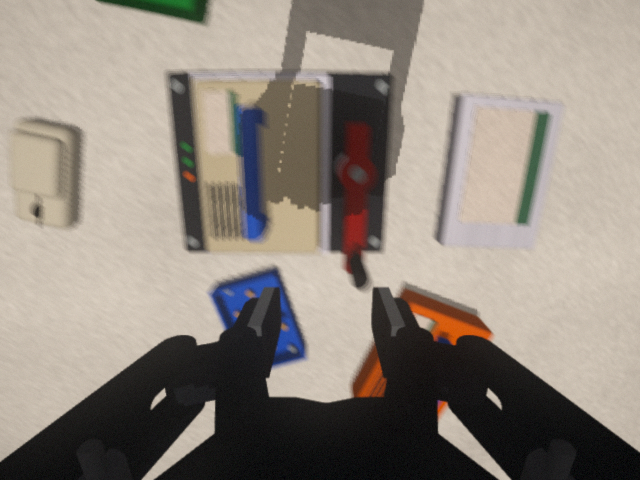

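The latch now lies along the dock's x, with the knob at (360,283). The bar runs from (255,110) to (257,238), within about 5 mm of my estimate. I'll correct the small tilt and move over the handle.

>>> play_rows:
  plan:
    - [-16, -16, 0, -0.012, 0.007, -0.006, 0.2]
    - [-16, -16, -10, -0.012, 0.007, -0.006, 0.2]
    - [-15, -15, -20, 0, 0, 0, 0.2]
    - [0, 0, -20, 0, 0, 0, 0.2]
    - [0, 0, 0, 0, 0, 0, 0.2]

```text
time_s: 4.78
eef_pos: [547.6, -89.0, 160.3]
ee_rot: [0.005, 0.042, 0.999, -0.004]
force: [1.1, 0.4, -0.3]
grip_width: 0.6
```

```bash
python3 - <<'E'
from h import *
s=sense();print(s['eef_pos'],s['ee_rot'],s['force'])
c=optics.capture('top');cv2.imwrite('pics/t3.png',c['img'][140:300,240:460])
c=optics.capture('wrist');cv2.imwrite('pics/w3.png',c['img'])
E
```

```text
[547.62794301 -89.0358551  160.30438342] [ 0.00470418  0.04208815  0.99909304 -0.00442277] [ 1.13417924  0.42330299 -0.34171218]
```

View pics/w3.png

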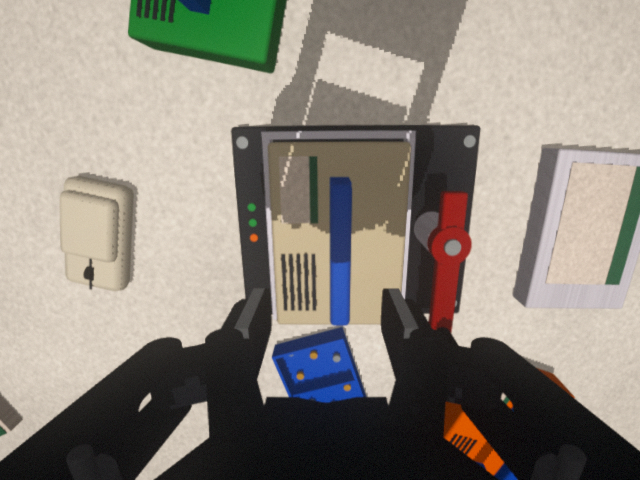

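The wrist view shows the bar from (342,178) to (341,324). It sits to the right of the jaw centre, so I'll measure it.

```bash
python3 - <<'E'
from h import *
c=optics.capture('wrist')
hsv=cv2.cvtColor(c['img'],cv2.COLOR_BGR2HSV);m=cv2.inRange(hsv,(105,120,40),(125,255,255));m[:,:325]=0;m[:,358:]=0;m[:165]=0;m[328:]=0
p=np.argwhere(m)[:,::-1].astype(np.float32);r=cv2.minAreaRect(p);W=np.array([onz(c,*q,98)[:2] for q in cv2.boxPoints(r)]);print(r,W.round(1),W.mean(0).round(1),sense()['eef_pos'])
E
```

```text
((340.0, 251.5), (151.0, 20.0), 90.0) [[497.6 -81.7]
 [498.6 -69.4]
 [604.9 -76. ]
 [603.7 -90.3]] [551.2 -79.4] [549.8934108  -88.79127741 163.82407114]
```

>>> play_rows:
  plan:
    - [2, 8, 0, 0.008, 0.008, 0, 0.2]
    - [0, 0, 0, 0, 0, 0, 0.2]
    - [0, 0, -25, 0, 0, 0, 0.2]
    - [0, 0, -20, 0, 0, 0, 0.2]
    - [0, 0, 0, 0, 0, 0, 0.2]

```text
time_s: 5.35
eef_pos: [556.2, -78.7, 123.6]
ee_rot: [0.008, 0.04, 0.999, -0.003]
force: [-0.5, 0.5, 0.3]
grip_width: 0.599
```

>>> play_rows:
  plan:
    - [-3, -1, -15, 0.005, 0.014, 0, 0.2]
    - [0, 0, -15, 0, 0, 0, 0.2]
    - [0, 0, -12, 0, 0, 0, 0.2]
    - [0, 0, -6, 0, 0, 0, 0.2]
    - [0, 0, 0, 0, 0, 0, 0.2]

```text
time_s: 5.77
eef_pos: [555.0, -79.2, 75.9]
ee_rot: [0.002, 0.038, 0.999, -0.001]
force: [0.1, -0.3, -0.7]
grip_width: 0.595
```

Level and centred, with no contact force. Now closing at 70 N.

>>> play_rows:
  plan:
    - [-1, 0, -1, 0, 0, 0, -1]
    - [0, 0, 0, 0, 0, 0, -1]
    - [0, 0, 0, 0, 0, 0, -1]
    - [0, 0, 0, 0, 0, 0, -1]
    - [0, 0, 0, 0, 0, 0, -1]
  grip_force: 70

```text
time_s: 6.18
eef_pos: [554.8, -79.6, 76.9]
ee_rot: [0.003, 0.038, 0.999, -0.001]
force: [-0.0, -1.1, -3.2]
grip_width: 0.146
```

>>> play_rows:
  plan:
    - [0, 0, 0, 0, 0, 0, -1]
    - [0, 0, 0, 0, 0, 0, -1]
    - [0, 0, 4, 0, 0, 0, -1]
    - [0, 0, 5, 0, 0, 0, -1]

```text
time_s: 6.52
eef_pos: [553.7, -79.1, 85.0]
ee_rot: [0.001, 0.038, 0.999, -0.0]
force: [-0.0, -0.2, -4.3]
grip_width: 0.144
```

```bash
python3 -c "
from h import *
s=sense();print(s['eef_pos'],s['ee_rot'],s['force'],s['wrist_torque'],s['grip_width'])"
```

```text
[553.65257649 -79.14210518  84.95714027] [ 1.26603506e-03  3.83192737e-02  9.99264630e-01 -4.78946094e-04] [-0.01124552 -0.15857688 -4.28263261] [-0.0202546   0.02020795 -0.00674121] 0.1439219959525241
```

>>> play_rows:
  plan:
    - [0, 0, 8, 0, 0, 0, -1]
    - [0, 0, 12, 0, 0, 0, -1]
    - [0, 0, 15, 0, 0, 0, -1]
    - [0, 0, 15, 0, 0, 0, -1]
    - [0, 0, 15, 0, 0, 0, -1]

```text
time_s: 6.93
eef_pos: [552.2, -78.5, 153.2]
ee_rot: [-0.001, 0.038, 0.999, 0.0]
force: [0.8, -0.4, -4.5]
grip_width: 0.144
```

>>> play_rows:
  plan:
    - [0, 0, 15, 0, 0, 0, -1]
    - [0, 0, 15, 0, 0, 0, -1]
    - [0, 0, 15, 0, 0, 0, -1]
    - [0, 0, 12, 0, 0, 0, -1]
    - [0, 0, 8, 0, 0, 0, -1]

```text
time_s: 7.35
eef_pos: [552.0, -78.3, 227.1]
ee_rot: [0.002, 0.038, 0.999, -0.0]
force: [0.9, 0.5, -4.7]
grip_width: 0.147
```

>>> play_rows:
  plan:
    - [0, 0, 4, 0, 0, 0, -1]
    - [0, 0, 2, 0, 0, 0, -1]
    - [0, 0, 0, 0, 0, 0, -1]
    - [0, 0, 0, 0, 0, 0, -1]
    - [0, 0, 0, 0, 0, 0, -1]

```text
time_s: 7.77
eef_pos: [551.9, -78.2, 234.9]
ee_rot: [0.002, 0.038, 0.999, -0.001]
force: [0.9, -0.0, -4.2]
grip_width: 0.145
```

```bash
python3 - <<'E'
from h import *
c=optics.capture('scene');t=optics.capture('top')
cv2.imwrite('pics/f.png',np.hstack([cv2.resize(c['img'][120:360,140:400],(400,370)),cv2.resize(t['img'][40:290,230:500],(400,370))]))
s=sense();print(s['time_s'],s['eef_pos'],s['ee_rot'],s['force'],s['wrist_torque'],s['grip_width'],abs(s['dq']).max())
E
```

```text
7.8667 [551.89763692 -78.14203005 234.84638612] [ 2.27648475e-03  3.81216296e-02  9.99270293e-01 -6.64354225e-04] [-0.69524005  0.32497188 -4.74155897] [ 0.03735421 -0.00358638 -0.02892449] 0.14511981464470242 0.0035313121648090137
```

View pics/f.png

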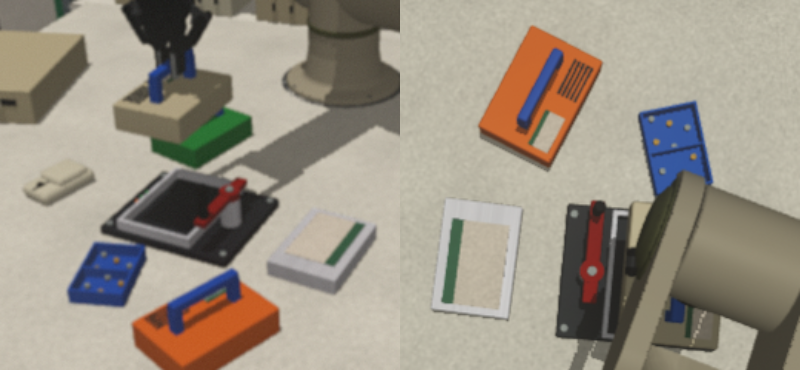

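The left half of the picture shows the cartridge level above the empty bay, the latch open, and the tray, mouse and drive in their places. In the right half, the latch knob (598,208) and hinge (591,270) line up with the dock edge to within a few degrees. Handing in.

```bash
python3 -c "
from h import *
print(ctrl.finish_job())"
```

```text
the job is handed in; nothing more can be done
None
```

I swung the red latch to its open stop, then lifted the beige cartridge by its blue handle about 16 cm straight up. I handed the job in at about 7.9 s with the cartridge still held level above the bay; no verdict was reported.

- **Latch:** the resisting force rose to about 9 N and the motion stalled at the stop. In the final top view the bar lies along the dock's x to within a few degrees. I did not measure the angle beyond that.
- **Grip:** the opening stayed at 0.145, about the bar's 14 mm, with the grip set to 70 N. The steady load was about 4.5 N, in line with a cartridge of about 0.45 kg.
- **Hold:** the tool is tilted less than 0.5°, joint speeds are under 0.004 rad/s, and it is within about 5 mm of the measured bay centre.
- **Bystanders:** the bare drive, mouse and screw tray look unmoved in the final pictures. I compared them by eye only.

No check failed. My measurements of the handle's position along its length disagreed by up to about 6 mm between views (551 to 557 mm).

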